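Hold the annealer's sight-port shutter open at its mark

ROBOT

A 6-joint arm with a two-finger parallel gripper is mounted at the origin on the work surface. World frame = base frame: x ahead of the robot, y to its left, z up, the work surface at z = 0. Lengths are in m, angles in degrees, forces in N, time in s.
With the tool pointing down it reaches from about 0.4 to 0.825 m from the base axis. Payload 7 kg.
Tool frame: the origin (TCP) lies at the very end of the fingers, on their centre line; the grasp point (between the pads) lies 19 mm behind it; z points along the fingers, y is the line along which they close (so a half turn about z gives the same grasp; the last joint's range is limited). The gripper opens to 88 mm and grips with 3 to 60 N. Pads are 19 mm wide; open, the fingers measure 130 mm over their backs; the gripper's body (78 mm by 193 mm) begins 47 mm behind the grasp point.
Start: joints at [92.882, 20.546, 0.682, 0, -70.136, -16.507], TCP at [0.159, 0.656, 0.227] pointing down, gripper open.
Joint ranges: [-176.03, 176.03], [-82.01, 121.73], [-58.28, 71.71], [-173.87, 95.51], [-174.79, -0.11], [-173.66, 173.66]. Speed limits (degrees/s): [136.94, 136.94, 172.46, 180, 180, 180].

INTERFACE

Orientations are given as [roll, pitch, yaw] about the fixed x, y, z axes, in that order (R = Rz(yaw) Ry(pitch) Rx(roll)).
In Python, from plant import ctrl, cams, workorder gives the robot as it stands.
- The arm moves only by the tool play_rows, never from a script. Its argument "motion" is a list of rows, each an object of numbers: "x", "y", "z": the shift along the tool's x, y, z normalised to -1 to 1, where 1 is 0.025 m; "rx", "ry", "rz": the turn, a rotation vector about the tool's x, y, z normalised to -1 to 1, where 1 is 4 degrees. A call has 1 to 20 rows; each row shifts and turns the commanded pose from where the row before left it, along the tool's axes as they then stand; what a row does not reach is not made up. A row lasts 1/8 s, in which the tool goes at most 62.5 mm and 10.7 degrees, less where a joint would pass 70% of its speed; a pose out of reach is approached as far as the arm can. A call with a number of a shift or a turn outside -1 to 1 is refused whole. A call with a gripper value outside its range is refused whole. "fingers" is the opening, from -1 (shut) to 1 (fully open), set as the call begins (left out, the last holds). The fingers move at their own pace and stop on an object; the grip force is fixed at half the most. Time passes only in rows, so rows that do not move let the fingers close. It gives the time, the measured TCP pose, the force, the opening and the grip force at its end, in the units of the state.
- ctrl.get_obs(): the state, without advancing time (a new reading comes with each control period).
- cams.snapshot(name): name is "scene" or "top" or "wrist"; returns the picture (420x560x3 uint8, blue, green, red); there is no depth.
- cams.get_calibration(name): a dict with "vertical_fov" (degrees; the focal length in pixels is half the picture's height over the tangent of half this angle, whatever the lens; pixels are square), "cx", "cy" (the principal point, pixels), "position" and "rotation" of the camera in the world. Camera axes: x right, y up, looking along -z (the intrinsics and any distortion apply to the point x, -y, -z); pixel columns grow to the right and rows downward; lengths in m; the calibration is good to about 2 mm. The wrist camera is an equidistant fisheye: a pixel r from the principal point sees the ray r / f radians off the axis. A picture is of the moment at which its call begins: read the wrist's pose just before it. get_calibration takes no time and is no camera call; for the wrist camera it gives the pose at the moment of the call.
- workorder.close_job(): hands the job in; it is judged then, once.
The state is a dict: "clock": time; "joint_pos": joint angles; "qvel": joint speeds; "tau": joint torques, N m; "tool_pos": TCP position; "orientation": TCP orientation; "force": force on the tool from outside, world axes, zero at the start; "moment": the same for the moment, N m; "opening": finger opening in m; "gripper_force": force on a finger pad.
Only numpy, scipy, OpenCV 4.12 (cv2) and the standard library are available. Lean on these libraries where they do the work, as an engineer would, in place of code of your own. Each camera call takes 0.05 s, during which the arm holds its last target. There are 200 camera calls.

TASK

Let us have a look at the glass in the annealing oven: slide the red-knobbed bolt of the sight port all the way out to its stop, then pull the spring-return shutter out by its wooden handle until the yellow line on the shutter meets the yellow mark on the guides, so that the blue window lies over the peephole. Keep it there: finish while still holding the handle at the mark, because the spring closes the shutter as soon as it is released, and never let it snap back. Leave the glass bowls and the yellow tin where they stand.

Things in the scene. Friction and masses are not known exactly. Their poses are not given: they have to be found in the camera images.
- sight_port: Fixed dark iron frame on the oven's flat steel top, plate 260 x 140 x 8 mm. Origin on the oven top, z = 0; plate from x -110 to +150 mm, y +-70 mm. -x is the way the shutter is pulled (roughly to the robot, yaw within 0.4), +y the way the bolt opens, z up. Guides 21 mm high run along x from -40 to +150 mm at y +-33 to 52 mm; a spring tube, 31 mm high, on to x +240 mm.
- bolt_stop (a point): Top middle of the fixed outer steel strap over the bolt, 34 mm above the oven top, at x +10, y +133 mm in the port's frame; strap 30 x 8 mm, on a bracket 20 mm high (x -12 to +32, y +52 to +142 mm). The knob's foot stops against it. A like strap stands at y +47 mm.
- peephole (a point): Centre of the round orange peephole, 36 mm across in a black ring, at x +40, y 0, z 8 mm in the port's frame. Hidden under the shutter plate when closed; at the mark the shutter's blue window (48 mm, brass rim) lies over it.
- bolt_travel (a joint): Travel of the locking bolt along the port's +y axis, m. Starts locked, between 0 and 0.010; 0.040 is fully out at its hard stop. Stays where it is left; sliding it takes about 3 N. Below about 0.016 its tongue blocks the shutter (which then moves 2 mm at most).
- bolt_grip (a point): Middle of the bolt's upright red knob, 20 mm in diameter (from z 43 to 68 mm, narrower foot below), 54.5 mm above the oven top; in the port's frame at x +10 mm, y +80 mm plus the bolt's travel. Free on all sides above 35 mm height.
- pull_out (a joint): Pull-out of the shutter along the port's -x axis, m. 0 is closed (starts there); at 0.060 the yellow line meets the mark; hard stop at 0.085. The return spring takes 5 N to start and 110 N/m on top of that (about 11.5 N at the mark, plus 1 N friction).
- shutter: The sliding shutter and its pull handle. Origin: middle of the handle's level wooden grip (18 mm in diameter, 56 mm long, along y, between two steel posts 10 mm thick, 68 mm apart), 56 mm above the oven top; in the port's frame at x -55 mm minus the pull-out, y 0. Axes as the port's. Grip free from above, in front and behind; grey plate 32 mm below it, running back 206 mm.
- index_line (a point): Middle of the yellow line (4 mm wide, along y) painted across the grey shutter plate, 15 mm above the oven top; in the port's frame at x +45 mm minus the pull-out. It moves with the shutter.
- mark (a point): Fixed point midway between the two yellow marks (4 mm wide) painted on the two guides, 21 mm above the oven top, at x -15, y 0 in the port's frame. The pull is right when index_line has the same x in the port's frame: 60 mm from closed.
- green_bowl: Bystander: green blown-glass bowl, 150 mm across the rim, 58 mm high, loose. Origin under its centre.
- blue_bowl: Bystander: blue blown-glass bowl, 150 mm across the rim, 58 mm high, loose. Origin under its centre.
- yellow_tin: Bystander: open yellow tin, 68 mm in diameter, 85 mm high, loose. Origin under its centre.

How it is judged:
By the outcome, as a careful person would: the job done as asked, in the order asked, and still so for the second after the job is handed in, while the arm keeps its last pose, push and grip.
It also fails if it takes over 42 s, if anything falls off the work surface, if the arm or the gripper's body presses on something with over 40 N, if the wrist force passes 120 N, or if a joint passes its speed limit or range.

## Working session

There is one attempt and no reset: what is moved stays moved. The work goes in short steps, Python scripts to look and compute and a tool call to move; the robot and the scene stay as the last step left them, time stands still between calls to the robot, and variables do not carry over. Pictures are saved under pics/ and viewed, at most 10 in all, crops included, and the job is handed in when it is done.

Besides the shell and the picture viewer there is one more tool, called after "Call:" by a JSON object that holds its "op" and its "data", one argument or row to a line. play_rows: Moves the arm, as the interface text tells. Its arguments: {"type":"object","properties":{"motion":{"type":"array"},"fingers":{"type":"number"}},"required":["motion"]}

```bash
mkdir -p pics; ls; python3 - <<'E'
from plant import ctrl,cams,workorder
import cv2
print(ctrl.get_obs())
for n in("scene","top"):
    im=cams.snapshot(n);cv2.imwrite(f"pics/{n}0.png",im);print(n,cams.get_calibration(n))
E
```

```text
pics
{'clock': 0.0, 'joint_pos': array([ 9.28813956e+01,  2.05904717e+01,  6.33820741e-01, -2.00920802e-02,
       -7.01359695e+01, -1.65052326e+01]), 'qvel': array([ 0.00317968, -0.02374842, -0.12176672, -0.01932775, -0.02335887,
       -0.06945039]), 'tau': array([ 7.39320203e-04, -5.82710016e+01,  2.93051237e+01,  6.99691191e+00,
        6.98405929e-03, -1.50035248e-04]), 'tool_pos': array([0.15892417, 0.65551921, 0.22563401]), 'orientation': array([ 1.79905830e+02, -8.20666658e-03, -1.36306726e+01]), 'force': array([-0.78649513,  0.41062213, -0.45230131]), 'moment': array([-0.02653886, -0.0312049 ,  0.00081201]), 'gripper_force': 0.0, 'opening': 0.08737814591403135}
scene {'vertical_fov': 44.83559953489755, 'cx': 276.9093725471922, 'cy': 212.14895800613704, 'position': array([1.25287895, 0.63443559, 0.77525245]), 'rotation': array([ 52.46250739,   1.12219299, 133.98345683])}
top {'vertical_fov': 48.75104125885468, 'cx': 283.5901473648755, 'cy': 216.0434110531333, 'position': array([ 0.57343911, -0.01840096,  1.14358767]), 'rotation': array([  1.73086249,   0.46394596, -90.10068789])}
```

View pics/top0.png

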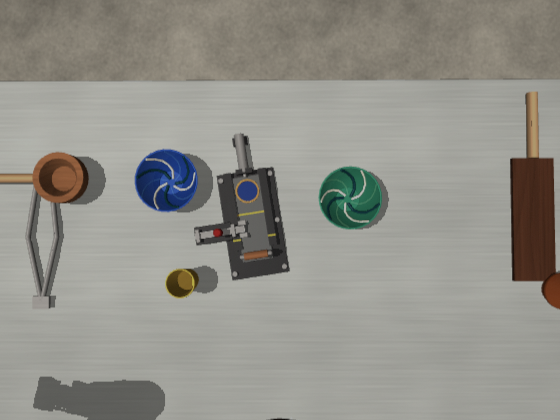

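View pics/scene0.png

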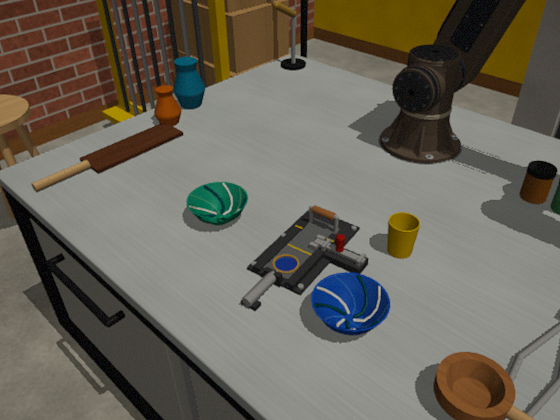

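The top view shows the port centred near (255,225): red knob at (217,233), wooden handle at (256,254), yellow line at (251,213), blue window at (247,190). The tin is at (181,283), the blue bowl at (166,181) and the green bowl at (350,198). The scene view agrees: knob at (340,243), handle at (323,213).

```bash
cat > h.py <<'E'
import numpy as np, cv2
from scipy.spatial.transform import Rotation as Ro
from plant import cams
def rays(name,px,cal=None):
    c=cal or cams.get_calibration(name); px=np.atleast_2d(px).astype(float)
    f=210/np.tan(np.radians(c["vertical_fov"]/2))
    u=(px[:,0]-c["cx"])/f; v=(px[:,1]-c["cy"])/f
    if name=="wrist":
        r=np.hypot(u,v)+1e-12; d=np.c_[np.sin(r)*u/r,-np.sin(r)*v/r,-np.cos(r)]
    else: d=np.c_[u,-v,-np.ones_like(u)]
    return np.array(c["position"]),Ro.from_euler("xyz",c["rotation"],degrees=True).apply(d)
def onz(name,px,z,cal=None):
    p,d=rays(name,px,cal); return p+d*((z-p[2])/d[:,2])[:,None]
def tri(n1,p1,n2,p2):
    a,d=rays(n1,p1);b,e=rays(n2,p2);d,e=d[0],e[0]
    s=np.linalg.lstsq(np.c_[d,-e],b-a,rcond=None)[0]
    return (a+s[0]*d+b+s[1]*e)/2,np.linalg.norm(a+s[0]*d-b-s[1]*e)
def blobs(im,lo,hi,box,amin=8):
    x0,y0,x1,y1=box
    m=cv2.inRange(cv2.cvtColor(im,cv2.COLOR_BGR2HSV),lo,hi)
    k=np.zeros_like(m);k[y0:y1,x0:x1]=m[y0:y1,x0:x1]
    n,l,s,c=cv2.connectedComponentsWithStats(k)
    return [(s[i,4],c[i].round(2),s[i,:4],l==i) for i in range(1,n) if s[i,4]>=amin]
E
python3 - <<'E'
from h import *
t=cv2.imread("pics/top0.png");s=cv2.imread("pics/scene0.png")
cfg={"red":((0,190,60),(6,255,255)),"wood":((5,90,60),(16,230,255)),"yel":((22,110,80),(34,255,255)),"blue":((105,140,60),(125,255,255))}
for n,im,box in(("top",t,(190,130,295,285)),("scene",s,(240,195,375,310))):
    for k,(lo,hi) in cfg.items():
        for b in blobs(im,lo,hi,box): print(n,k,b[0],b[1],b[2])
crop=cv2.resize(t[125:290,150:300],None,fx=3.6,fy=3.6,interpolation=cv2.INTER_CUBIC);cv2.imwrite("pics/c.png",crop)
E
```

```text
top red 42 [217.21 232.02] [214 229   8   7]
top wood 173 [255.48 254.44] [244 250  24  10]
top yel 41 [250.61 212.9 ] [239 211  25   5]
top yel 21 [271.24 234.71] [268 233   8   4]
top yel 18 [236.5 240. ] [233 239   8   3]
top yel 30 [192.37 279.17] [190 273   5  12]
top blue 166 [192.43 179.75] [190 161   7  39]
top blue 273 [247.03 190.51] [238 182  19  18]
scene red 104 [340.01 241.62] [336 234   9  18]
scene wood 151 [323.07 212.08] [312 206  23  14]
scene yel 18 [298.5 226.5] [295 225   8   4]
scene yel 55 [299.25 249.24] [287 244  25  12]
scene blue 225 [285.69 263.25] [275 257  22  14]
scene blue 1774 [344.64 291.67] [311 272  64  38]
```

View pics/c.png

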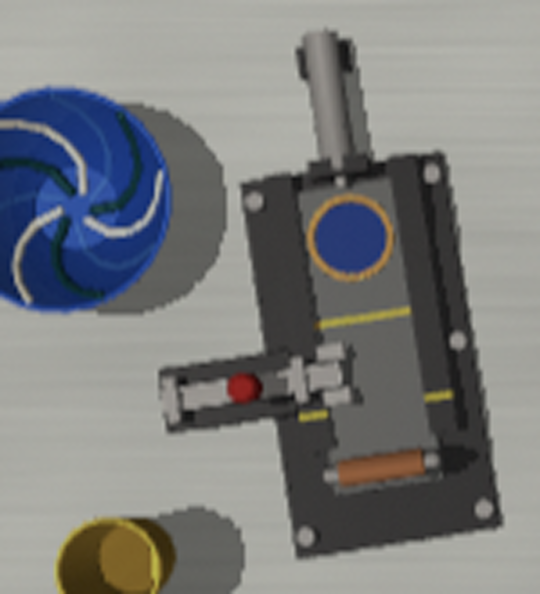

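The crop shows the port turned about 0.15 rad, with the knob near the inner strap (locked), the handle free, and the tin left of and below the bolt. Next I convert these pixels to world positions and fit the port's frame.

```bash
python3 - <<'E'
from h import *
o={"line":((250.61,212.9),.015,(299.25,249.24)),"handle":((255.48,254.44),.062,(323.07,212.08)),"win":((247.03,190.51),.015,(285.69,263.25)),"knob":((217.21,232.02),.064,(340,241.6)),
"mR":((271.24,234.71),.021,None),"mL":((236.5,240),.021,None)}
P={}
for k,(a,z,b) in o.items():
    P[k]=onz("top",a,z)[0]; print(k,P[k].round(4), *( [tri("top",a,"scene",b)[0].round(4),round(tri("top",a,"scene",b)[1],4)] if b else []))
# rigid 2D fit; local coords
L={"line":(.045,0),"handle":(-.055,0),"win":(.100,0),"mR":(-.015,-.0425),"mL":(-.015,.0425)}
A=np.array([L[k] for k in L]);B=np.array([P[k][:2] for k in L])
a=(A-A.mean(0))@[1,1j];b=(B-B.mean(0))@[1,1j];w=(a.conj()@b)/(a.conj()@a);print("scale",abs(w),"yaw",np.degrees(np.angle(w)))
w/=abs(w);org=B.mean(0)@[1,1j]-w*(A.mean(0)@[1,1j]);print("org",org)
for k in P: print(k,((P[k][:2]@[1,1j]-org)/w).round(4))
for n,u in(("knob0",.01+.08j),("handle",-.055),("handle60",-.115)): print(n,org+w*u)
for n,px,z in(("tin",(181,283),.085),("blue",(166,181),.058),("green",(350,198),.058)):
    p=onz("top",px,z)[0];print(n,p.round(3),((p[:2]@[1,1j]-org)/w).round(3))
E
```

```text
line [0.6154 0.0711 0.015 ] [0.6161 0.0701 0.0169] 0.0023
handle [0.5168 0.056  0.062 ] [0.5175 0.0552 0.0579] 0.0028
win [0.6701 0.0798 0.015 ] [0.6704 0.0791 0.0175] 0.0015
knob [0.5691 0.1451 0.064 ] [0.5697 0.1458 0.0544] 0.002
mR [0.5622 0.0206 0.021 ]
mL [0.5496 0.1048 0.021 ]
scale 1.0016960996834645 yaw 8.665432217627083
org (0.5709499455584156+0.06464402880425454j)
line (0.0449-0.0003j)
handle (-0.0549-0.0004j)
win (0.1003+0.0001j)
knob (0.0103+0.0798j)
mR (-0.0153-0.0422j)
mL (-0.0151+0.0429j)
knob0 (0.5687826421747537+0.14523747020020916j)
handle (0.5165777724382331+0.05635748608796417j)
handle60 (0.45726267448894314+0.04731762130655648j)
tin [0.453 0.224 0.085] (-0.092+0.175j)
blue [0.689 0.267 0.058] (0.148+0.182j)
green [ 0.648 -0.165  0.058] (0.042-0.239j)
```

The fit is good: scale 1.002 and residuals under 0.5 mm, with yaw 8.67° and bolt travel near 0. Both grasps use the same tool yaw of -81.3°, which makes tool x = port -y and tool y = port -x. I rotate first, then travel.

Call:
{"op": "play_rows", "data": {
  "motion": [
    {"rz": 0.995, "z": 0.1},
    {"rz": 0.995, "z": 0.1},
    {"rz": 0.995, "z": 0.1},
    {"rz": 0.995, "z": 0.1},
    {"rz": 0.995, "z": 0.1},
    {"rz": 0.995, "z": 0.1},
    {"rz": 0.995, "z": 0.1},
    {"rz": 0.995, "z": 0.1},
    {"rz": 0.995, "z": 0.1},
    {"rz": 0.995, "z": 0.1},
    {"rz": 0.995, "z": 0.1},
    {"rz": 0.995, "z": 0.1},
    {"rz": 0.995, "z": 0.1},
    {"rz": 0.995, "z": 0.1},
    {"rz": 0.995, "z": 0.1},
    {"rz": 0.995, "z": 0.1},
    {"rz": 0.995, "z": 0.1}
  ],
  "fingers": 0.15
}}

```text
$.motion[0]: bad value
```

Call:
{"op": "play_rows", "data": {
  "motion": [
    {"x": 0.95, "y": -0.55},
    {"x": 0.95, "y": -0.55},
    {"x": 0.95, "y": -0.55},
    {"x": 0.95, "y": -0.55},
    {"x": 0.95, "y": -0.55},
    {"x": 0.95, "y": -0.55},
    {"x": 0.95, "y": -0.55},
    {"x": 0.95, "y": -0.55},
    {"x": 0.95, "y": -0.55},
    {"x": 0.95, "y": -0.55},
    {"x": 0.95, "y": -0.55},
    {"x": 0.95, "y": -0.55},
    {"x": 0.95, "y": -0.55},
    {"x": 0.95, "y": -0.55},
    {"x": 0.95, "y": -0.55},
    {"x": 0.95, "y": -0.55},
    {"x": 0.95, "y": -0.55},
    {"x": 0.95, "y": -0.55},
    {"x": 0.95, "y": -0.55},
    {"x": 0.95, "y": -0.55}
  ]
}}

```text
$.motion[0]: bad value
```

Call:
{"op": "play_rows", "data": {
  "motion": [
    {"x": 0.9, "y": -0.5},
    {"x": 0.9, "y": -0.5},
    {"x": 0.9, "y": -0.5},
    {"x": 0.7, "y": -0.4},
    {},
    {},
    {}
  ]
}}

```text
$.motion[0]: bad value
```

The rows were refused, most likely because all six keys are needed. I'll try one short call.

Call:
{"op": "play_rows", "data": {
  "motion": [
    {"x": 0, "y": 0, "z": 0.1, "rx": 0, "ry": 0, "rz": 0.995}
  ],
  "fingers": 0.15
}}

```text
clock: 0.22
tool_pos: [0.159, 0.6558, 0.2236]
orientation: [180.0, -0.0, -17.7]
force: [-1.1, 0.1, -0.2]
opening: 0.0821
gripper_force: 0.0
```

Call:
{"op": "play_rows", "data": {
  "motion": [
    {"x": 0, "y": 0, "z": 0.1, "rx": 0, "ry": 0, "rz": 0.995},
    {"x": 0, "y": 0, "z": 0.1, "rx": 0, "ry": 0, "rz": 0.995},
    {"x": 0, "y": 0, "z": 0.1, "rx": 0, "ry": 0, "rz": 0.995},
    {"x": 0, "y": 0, "z": 0.1, "rx": 0, "ry": 0, "rz": 0.995},
    {"x": 0, "y": 0, "z": 0.1, "rx": 0, "ry": 0, "rz": 0.995},
    {"x": 0, "y": 0, "z": 0.1, "rx": 0, "ry": 0, "rz": 0.995},
    {"x": 0, "y": 0, "z": 0.1, "rx": 0, "ry": 0, "rz": 0.995},
    {"x": 0, "y": 0, "z": 0.1, "rx": 0, "ry": 0, "rz": 0.995},
    {"x": 0, "y": 0, "z": 0.1, "rx": 0, "ry": 0, "rz": 0.995},
    {"x": 0, "y": 0, "z": 0.1, "rx": 0, "ry": 0, "rz": 0.995},
    {"x": 0, "y": 0, "z": 0.1, "rx": 0, "ry": 0, "rz": 0.995},
    {"x": 0, "y": 0, "z": 0.1, "rx": 0, "ry": 0, "rz": 0.995},
    {"x": 0, "y": 0, "z": 0.1, "rx": 0, "ry": 0, "rz": 0.995},
    {"x": 0, "y": 0, "z": 0.1, "rx": 0, "ry": 0, "rz": 0.995},
    {"x": 0, "y": 0, "z": 0.1, "rx": 0, "ry": 0, "rz": 0.995},
    {"x": 0, "y": 0, "z": 0.1, "rx": 0, "ry": 0, "rz": 0.995}
  ]
}}

```text
clock: 2.22
tool_pos: [0.159, 0.6557, 0.1834]
orientation: [180.0, -0.1, -81.4]
force: [-1.0, 0.4, 1.0]
opening: 0.0502
gripper_force: 0.0
```

Call:
{"op": "play_rows", "data": {
  "motion": [
    {"x": 0.95, "y": -0.55, "z": 0, "rx": 0, "ry": 0, "rz": 0},
    {"x": 0.95, "y": -0.55, "z": 0, "rx": 0, "ry": 0, "rz": 0},
    {"x": 0.95, "y": -0.55, "z": 0, "rx": 0, "ry": 0, "rz": 0},
    {"x": 0.95, "y": -0.55, "z": 0, "rx": 0, "ry": 0, "rz": 0},
    {"x": 0.95, "y": -0.55, "z": 0, "rx": 0, "ry": 0, "rz": 0},
    {"x": 0.95, "y": -0.55, "z": 0, "rx": 0, "ry": 0, "rz": 0},
    {"x": 0.95, "y": -0.55, "z": 0, "rx": 0, "ry": 0, "rz": 0},
    {"x": 0.95, "y": -0.55, "z": 0, "rx": 0, "ry": 0, "rz": 0},
    {"x": 0.95, "y": -0.55, "z": 0, "rx": 0, "ry": 0, "rz": 0},
    {"x": 0.95, "y": -0.55, "z": 0, "rx": 0, "ry": 0, "rz": 0},
    {"x": 0.95, "y": -0.55, "z": 0, "rx": 0, "ry": 0, "rz": 0},
    {"x": 0.95, "y": -0.55, "z": 0, "rx": 0, "ry": 0, "rz": 0},
    {"x": 0.95, "y": -0.55, "z": 0, "rx": 0, "ry": 0, "rz": 0},
    {"x": 0.95, "y": -0.55, "z": 0, "rx": 0, "ry": 0, "rz": 0},
    {"x": 0.95, "y": -0.55, "z": 0, "rx": 0, "ry": 0, "rz": 0},
    {"x": 0.95, "y": -0.55, "z": 0, "rx": 0, "ry": 0, "rz": 0},
    {"x": 0.95, "y": -0.55, "z": 0, "rx": 0, "ry": 0, "rz": 0},
    {"x": 0.95, "y": -0.55, "z": 0, "rx": 0, "ry": 0, "rz": 0},
    {"x": 0.95, "y": -0.55, "z": 0, "rx": 0, "ry": 0, "rz": 0},
    {"x": 0.95, "y": -0.55, "z": 0, "rx": 0, "ry": 0, "rz": 0}
  ]
}}

```text
clock: 4.72
tool_pos: [0.5034, 0.2265, 0.1841]
orientation: [-180.0, 0.0, -81.3]
force: [0.5, -0.2, 0.3]
opening: 0.0504
gripper_force: 0.0
```

Call:
{"op": "play_rows", "data": {
  "motion": [
    {"x": 0.9, "y": -0.5, "z": 0.4, "rx": 0, "ry": 0, "rz": 0},
    {"x": 0.9, "y": -0.5, "z": 0.4, "rx": 0, "ry": 0, "rz": 0},
    {"x": 0.9, "y": -0.5, "z": 0.4, "rx": 0, "ry": 0, "rz": 0},
    {"x": 0.7, "y": -0.4, "z": 0.4, "rx": 0, "ry": 0, "rz": 0},
    {"x": 0, "y": 0, "z": 0, "rx": 0, "ry": 0, "rz": 0},
    {"x": 0, "y": 0, "z": 0, "rx": 0, "ry": 0, "rz": 0},
    {"x": 0, "y": 0, "z": 0, "rx": 0, "ry": 0, "rz": 0}
  ]
}}

```text
clock: 5.6
tool_pos: [0.5626, 0.1519, 0.1445]
orientation: [-180.0, 0.0, -81.2]
force: [0.5, -0.1, -0.2]
opening: 0.0504
gripper_force: 0.0
```

```bash
python3 - <<'E'
from h import *
from plant import ctrl
o=ctrl.get_obs();print(o["clock"],o["tool_pos"],o["orientation"],o["force"],o["opening"])
w=np.exp(1j*np.radians(8.665));org=.57095+.06464j
print("port",((o["tool_pos"][:2]@[1,1j]-org)/w))
c=cams.get_calibration("wrist");im=cams.snapshot("wrist");cv2.imwrite("pics/w1.png",im)
for b in blobs(im,(0,190,60),(6,255,255),(0,0,560,420),30):
    for z in(.0545,.068):
        p=onz("wrist",b[1],z,c)[0];print(b[:3],z,p,((p[:2]@[1,1j]-org)/w))
E
```

```text
5.6 [0.56257626 0.15185989 0.14449599] [-1.79962021e+02  1.81868881e-02 -8.12431726e+01] [ 0.47409002 -0.09267205 -0.1696031 ] 0.05042681255805616
port (0.0048621247865250385+0.08748593265688234j)
```

View pics/w1.png

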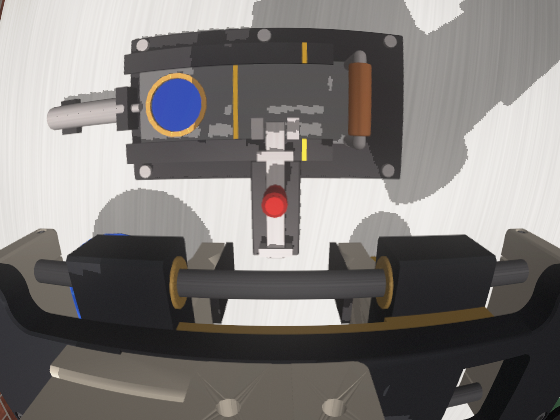

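The wrist view shows the knob top at about (275,204), centred between the two fingers at columns 205 and 350, with the handle at (360,100). I'll cross-check its position.

```bash
python3 - <<'E'
from h import *
im=cv2.imread("pics/w1.png");w=np.exp(1j*np.radians(8.665));org=.57095+.06464j
c=cams.get_calibration("wrist")
def pr(n,px,z):
    p=onz("wrist",px,z,c)[0];print(n,px,p.round(4),((p[:2]@[1,1j]-org)/w).round(4))
for b in blobs(im,(0,120,120),(8,255,255),(240,170,310,230),30): print(b[:3]);pr("knob",b[1],.062)
for b in blobs(im,(5,90,60),(16,230,255),(335,50,385,150),100): pr("handle",b[1],.062)
for b in blobs(im,(105,140,60),(125,255,255),(140,70,210,140),100): pr("win",b[1],.015)
E
```

```text
(np.int32(507), array([274.11, 204.48]), array([262, 192,  26,  26], dtype=int32))
knob [274.11 204.48] [0.5701 0.1439 0.062 ] (0.0111+0.0785j)
handle [359.71  98.89] [0.5195 0.0539 0.062 ] (-0.0525-0.0028j)
win [176.11 104.52] [0.6709 0.0773 0.015 ] (0.1007-0.0026j)
```

The wrist view agrees within 2.5 mm. I descend onto the knob and close.

Call:
{"op": "play_rows", "data": {
  "motion": [
    {"x": 0.3, "y": -0.22, "z": 0.3, "rx": 0, "ry": 0, "rz": 0},
    {"x": 0, "y": 0, "z": 0.6, "rx": 0, "ry": 0, "rz": 0},
    {"x": 0, "y": 0, "z": 0.6, "rx": 0, "ry": 0, "rz": 0},
    {"x": 0, "y": 0, "z": 0.6, "rx": 0, "ry": 0, "rz": 0},
    {"x": 0, "y": 0, "z": 0.6, "rx": 0, "ry": 0, "rz": 0},
    {"x": 0, "y": 0, "z": 0.6, "rx": 0, "ry": 0, "rz": 0},
    {"x": 0, "y": 0, "z": 0.6, "rx": 0, "ry": 0, "rz": 0},
    {"x": 0, "y": 0, "z": 0.3, "rx": 0, "ry": 0, "rz": 0},
    {"x": 0, "y": 0, "z": 0, "rx": 0, "ry": 0, "rz": 0},
    {"x": 0, "y": 0, "z": 0, "rx": 0, "ry": 0, "rz": 0}
  ]
}}

```text
clock: 6.9
tool_pos: [0.5696, 0.1449, 0.0395]
orientation: [-180.0, 0.0, -81.3]
force: [0.5, 0.7, 0.2]
opening: 0.0506
gripper_force: 0.0
```

Call:
{"op": "play_rows", "data": {
  "motion": [
    {"x": 0, "y": 0, "z": 0, "rx": 0, "ry": 0, "rz": 0},
    {"x": 0, "y": 0, "z": 0, "rx": 0, "ry": 0, "rz": 0},
    {"x": 0, "y": 0, "z": 0, "rx": 0, "ry": 0, "rz": 0},
    {"x": 0, "y": 0, "z": 0, "rx": 0, "ry": 0, "rz": 0},
    {"x": 0, "y": 0, "z": 0, "rx": 0, "ry": 0, "rz": 0},
    {"x": 0, "y": 0, "z": 0, "rx": 0, "ry": 0, "rz": 0}
  ],
  "fingers": -1
}}

```text
clock: 7.65
tool_pos: [0.5691, 0.1447, 0.0392]
orientation: [180.0, -0.0, -81.3]
force: [-1.9, 2.1, 3.4]
opening: 0.0189
gripper_force: 30.0
```

The knob is gripped: 18.9 mm opening, 30 N. I pull toward port +y, which is tool -x.

Call:
{"op": "play_rows", "data": {
  "motion": [
    {"x": -0.2, "y": 0, "z": 0, "rx": 0, "ry": 0, "rz": 0},
    {"x": -0.2, "y": 0, "z": 0, "rx": 0, "ry": 0, "rz": 0},
    {"x": -0.2, "y": 0, "z": 0, "rx": 0, "ry": 0, "rz": 0},
    {"x": -0.2, "y": 0, "z": 0, "rx": 0, "ry": 0, "rz": 0},
    {"x": -0.2, "y": 0, "z": 0, "rx": 0, "ry": 0, "rz": 0},
    {"x": -0.2, "y": 0, "z": 0, "rx": 0, "ry": 0, "rz": 0},
    {"x": -0.2, "y": 0, "z": 0, "rx": 0, "ry": 0, "rz": 0},
    {"x": 0, "y": 0, "z": 0, "rx": 0, "ry": 0, "rz": 0}
  ]
}}

```text
clock: 8.65
tool_pos: [0.5636, 0.1801, 0.0392]
orientation: [180.0, 0.0, -81.3]
force: [-2.4, 0.7, 5.7]
opening: 0.019
gripper_force: 30.0
```

Call:
{"op": "play_rows", "data": {
  "motion": [
    {"x": -0.1, "y": 0, "z": 0, "rx": 0, "ry": 0, "rz": 0},
    {"x": -0.1, "y": 0, "z": 0, "rx": 0, "ry": 0, "rz": 0},
    {"x": 0, "y": 0, "z": 0, "rx": 0, "ry": 0, "rz": 0}
  ]
}}

```text
clock: 9.02
tool_pos: [0.563, 0.1838, 0.0392]
orientation: [180.0, -0.1, -81.3]
force: [-0.2, -5.8, 5.3]
opening: 0.0193
gripper_force: 30.0
```

Call:
{"op": "play_rows", "data": {
  "motion": [
    {"x": -0.06, "y": 0, "z": 0, "rx": 0, "ry": 0, "rz": 0},
    {"x": 0, "y": 0, "z": 0, "rx": 0, "ry": 0, "rz": 0},
    {"x": 0, "y": 0, "z": 0, "rx": 0, "ry": 0, "rz": 0}
  ]
}}

```text
clock: 9.4
tool_pos: [0.563, 0.1839, 0.0392]
orientation: [179.9, -0.1, -81.3]
force: [2.7, -11.8, 5.2]
opening: 0.0188
gripper_force: 30.0
```

Force rose to 12 N with no further motion, so the bolt is at its stop. I relax slightly, release, rise, and move above the handle.

Call:
{"op": "play_rows", "data": {
  "motion": [
    {"x": 0.04, "y": 0, "z": 0, "rx": 0, "ry": 0, "rz": 0},
    {"x": 0, "y": 0, "z": 0, "rx": 0, "ry": 0, "rz": 0}
  ]
}}

```text
clock: 9.65
tool_pos: [0.563, 0.1838, 0.0391]
orientation: [180.0, -0.1, -81.3]
force: [-0.0, -7.6, 5.8]
opening: 0.0192
gripper_force: 30.0
```

Call:
{"op": "play_rows", "data": {
  "motion": [
    {"x": 0, "y": 0, "z": 0, "rx": 0, "ry": 0, "rz": 0},
    {"x": 0, "y": 0, "z": 0, "rx": 0, "ry": 0, "rz": 0},
    {"x": 0, "y": 0, "z": 0, "rx": 0, "ry": 0, "rz": 0},
    {"x": 0, "y": 0, "z": 0, "rx": 0, "ry": 0, "rz": 0},
    {"x": 0, "y": 0, "z": -0.8, "rx": 0, "ry": 0, "rz": 0},
    {"x": 0, "y": 0, "z": -0.8, "rx": 0, "ry": 0, "rz": 0},
    {"x": 0, "y": 0, "z": -0.8, "rx": 0, "ry": 0, "rz": 0},
    {"x": 0.8, "y": 0.44, "z": -0.8, "rx": 0, "ry": 0, "rz": 0},
    {"x": 0.8, "y": 0.44, "z": 0, "rx": 0, "ry": 0, "rz": 0},
    {"x": 0.8, "y": 0.44, "z": 0, "rx": 0, "ry": 0, "rz": 0},
    {"x": 0.8, "y": 0.44, "z": 0, "rx": 0, "ry": 0, "rz": 0},
    {"x": 0.8, "y": 0.44, "z": 0, "rx": 0, "ry": 0, "rz": 0},
    {"x": 0.75, "y": 0.44, "z": 0, "rx": 0, "ry": 0, "rz": 0},
    {"x": 0, "y": 0, "z": 0, "rx": 0, "ry": 0, "rz": 0},
    {"x": 0, "y": 0, "z": 0, "rx": 0, "ry": 0, "rz": 0}
  ],
  "fingers": 0.15
}}

```text
clock: 11.52
tool_pos: [0.5161, 0.0573, 0.1192]
orientation: [-180.0, 0.0, -81.3]
force: [0.8, 1.0, -0.0]
opening: 0.0505
gripper_force: 0.0
```

```bash
python3 - <<'E'
from h import *
from plant import ctrl
w=np.exp(1j*np.radians(8.665));org=.57095+.06464j
o=ctrl.get_obs();print(o["tool_pos"],o["orientation"],"port",((o["tool_pos"][:2]@[1,1j]-org)/w))
c=cams.get_calibration("wrist");im=cams.snapshot("wrist")
s=cams.snapshot("scene");sc=cv2.resize(s[180:320,230:400],None,fx=3,fy=3)
cv2.imwrite("pics/w2.png",np.hstack([cv2.resize(im,(560,420)),])); cv2.imwrite("pics/s2.png",sc)
def pr(n,px,z):
    p=onz("wrist",px,z,c)[0];print(n,px,p.round(4),((p[:2]@[1,1j]-org)/w).round(4))
for b in blobs(im,(0,120,120),(8,255,255),(0,0,560,420),100): print(b[:3]);pr("knob",b[1],.062)
for b in blobs(im,(5,90,60),(16,230,255),(0,0,560,420),300): print(b[:3]);pr("handle",b[1],.062)
for b in blobs(s,(0,190,60),(6,255,255),(300,200,400,300),40):
    p=onz("scene",b[1],.0545)[0]; print("scene knob",b[:3],((p[:2]@[1,1j]-org)/w).round(4))
E
```

```text
[0.51614213 0.05728011 0.11921675] [-1.79968281e+02  4.52130549e-03 -8.13023872e+01] port (-0.05529111539582674+0.000981303092857734j)
(np.int32(1890), array([280.22, 218.41]), array([268, 179,  26,  80], dtype=int32))
handle [280.22 218.41] [0.5185 0.0519 0.062 ] (-0.0538-0.0047j)
scene knob (np.int32(102), array([356.19, 248.89]), array([352, 241,   9,  18], dtype=int32)) (0.0132+0.1197j)
```

View pics/w2.png

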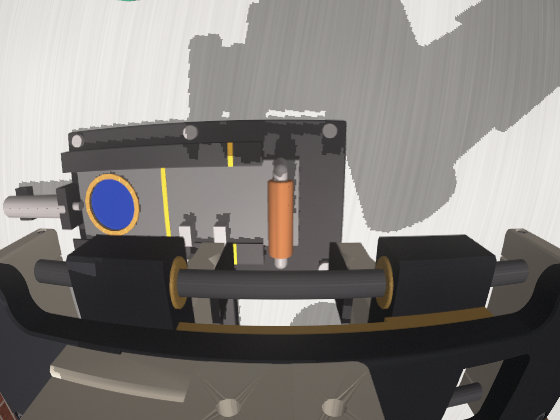

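The scene camera puts the knob at port y 0.1197, so travel is about 0.040 m. In the wrist view the handle at (280,218) is centred between the fingers. I descend and grip.

Call:
{"op": "play_rows", "data": {
  "motion": [
    {"x": 0.04, "y": 0, "z": 0.5, "rx": 0, "ry": 0, "rz": 0},
    {"x": 0, "y": 0, "z": 0.5, "rx": 0, "ry": 0, "rz": 0},
    {"x": 0, "y": 0, "z": 0.5, "rx": 0, "ry": 0, "rz": 0},
    {"x": 0, "y": 0, "z": 0.5, "rx": 0, "ry": 0, "rz": 0},
    {"x": 0, "y": 0, "z": 0.5, "rx": 0, "ry": 0, "rz": 0},
    {"x": 0, "y": 0, "z": 0.5, "rx": 0, "ry": 0, "rz": 0},
    {"x": 0, "y": 0, "z": 0.22, "rx": 0, "ry": 0, "rz": 0},
    {"x": 0, "y": 0, "z": 0, "rx": 0, "ry": 0, "rz": 0},
    {"x": 0, "y": 0, "z": 0, "rx": 0, "ry": 0, "rz": 0}
  ]
}}

```text
clock: 12.75
tool_pos: [0.5163, 0.0565, 0.0389]
orientation: [-180.0, 0.0, -81.3]
force: [1.0, 0.7, 1.1]
opening: 0.0503
gripper_force: 0.0
```

Call:
{"op": "play_rows", "data": {
  "motion": [
    {"x": 0, "y": 0, "z": 0, "rx": 0, "ry": 0, "rz": 0},
    {"x": 0, "y": 0, "z": 0, "rx": 0, "ry": 0, "rz": 0},
    {"x": 0, "y": 0, "z": 0, "rx": 0, "ry": 0, "rz": 0},
    {"x": 0, "y": 0, "z": 0, "rx": 0, "ry": 0, "rz": 0},
    {"x": 0, "y": 0, "z": 0, "rx": 0, "ry": 0, "rz": 0},
    {"x": 0, "y": 0, "z": 0, "rx": 0, "ry": 0, "rz": 0}
  ],
  "fingers": -1
}}

```text
clock: 13.5
tool_pos: [0.5169, 0.0566, 0.0387]
orientation: [-179.9, 0.0, -81.3]
force: [6.1, -1.5, -2.5]
opening: 0.0172
gripper_force: 30.0
```

Call:
{"op": "play_rows", "data": {
  "motion": [
    {"x": 0, "y": 0.1, "z": 0, "rx": 0, "ry": 0, "rz": 0},
    {"x": 0, "y": 0.2, "z": 0, "rx": 0, "ry": 0, "rz": 0},
    {"x": 0, "y": 0.2, "z": 0, "rx": 0, "ry": 0, "rz": 0},
    {"x": 0, "y": 0.2, "z": 0, "rx": 0, "ry": 0, "rz": 0},
    {"x": 0, "y": 0.2, "z": 0, "rx": 0, "ry": 0, "rz": 0},
    {"x": 0, "y": 0.2, "z": 0, "rx": 0, "ry": 0, "rz": 0},
    {"x": 0, "y": 0.2, "z": 0, "rx": 0, "ry": 0, "rz": 0},
    {"x": 0, "y": 0.2, "z": 0, "rx": 0, "ry": 0, "rz": 0},
    {"x": 0, "y": 0.2, "z": 0, "rx": 0, "ry": 0, "rz": 0},
    {"x": 0, "y": 0.2, "z": 0, "rx": 0, "ry": 0, "rz": 0},
    {"x": 0, "y": 0.2, "z": 0, "rx": 0, "ry": 0, "rz": 0},
    {"x": 0, "y": 0.1, "z": 0, "rx": 0, "ry": 0, "rz": 0},
    {"x": 0, "y": 0, "z": 0, "rx": 0, "ry": 0, "rz": 0},
    {"x": 0, "y": 0, "z": 0, "rx": 0, "ry": 0, "rz": 0}
  ]
}}

```text
clock: 15.25
tool_pos: [0.4635, 0.0484, 0.0388]
orientation: [-179.8, 0.0, -81.3]
force: [11.5, -3.7, -9.3]
opening: 0.017
gripper_force: 30.0
```

```bash
cat > m.py <<'E'
import sys
from h import *
from plant import ctrl
w=np.exp(1j*np.radians(8.665));org=.57095+.06464j
o=ctrl.get_obs();print(o["clock"],o["tool_pos"],o["force"],"port",((o["tool_pos"][:2]@[1,1j]-org)/w))
for n,box in(("top",(190,130,295,285)),("scene",(240,190,375,310))):
    im=cams.snapshot(n);cv2.imwrite(f"pics/{n}_{sys.argv[1]}.png",im)
    for k,lo,hi,z in(("yel",(22,110,80),(34,255,255),.015),("blue",(105,140,60),(125,255,255),.015)):
        for b in blobs(im,lo,hi,box):
            for zz in ((.015,.021) if k=="yel" else (.015,)):
                p=onz(n,b[1],zz)[0];print(n,k,b[0],b[1],b[2],zz,((p[:2]@[1,1j]-org)/w).round(4))
E
python3 m.py a
```

```text
15.25 [0.4634923  0.04841512 0.03876873] [11.52095315 -3.6692705  -9.32144125] port (-0.10867557830630153+0.00014956349774698888j)
top yel 64 [259.11 234.78] [242 233  34   5] 0.015 (-0.011-0.0128j)
top yel 64 [259.11 234.78] [242 233  34   5] 0.021 (-0.0109-0.0132j)
top yel 30 [192.37 279.17] [190 273   5  12] 0.015 (-0.0928+0.1638j)
top yel 30 [192.37 279.17] [190 273   5  12] 0.021 (-0.0924+0.1625j)
top blue 166 [192.43 179.75] [190 161   7  39] 0.015 (0.1469+0.1282j)
top blue 101 [249.52 208.56] [241 204  19  16] 0.015 (0.0558+0.0007j)
scene yel 20 [298.6 226.4] [295 225   8   4] 0.015 (-0.0224-0.0492j)
scene yel 20 [298.6 226.4] [295 225   8   4] 0.021 (-0.0162-0.0452j)
scene yel 56 [311.86 236.12] [300 231  25  11] 0.015 (-0.0098-0.0043j)
scene yel 56 [311.86 236.12] [300 231  25  11] 0.021 (-0.0037-0.0007j)
scene blue 75 [297.15 247.96] [290 244  20  12] 0.015 (0.0434-0.0098j)
scene blue 1763 [344.66 291.67] [311 272  64  38] 0.015 (0.1006+0.1438j)
```

The shutter is out 54 mm with the line about 6 mm short of the mark. I go the rest of the way.

Call:
{"op": "play_rows", "data": {
  "motion": [
    {"x": 0, "y": 0.12, "z": 0, "rx": 0, "ry": 0, "rz": 0},
    {"x": 0, "y": 0.13, "z": 0, "rx": 0, "ry": 0, "rz": 0},
    {"x": 0, "y": 0, "z": 0, "rx": 0, "ry": 0, "rz": 0},
    {"x": 0, "y": 0, "z": 0, "rx": 0, "ry": 0, "rz": 0}
  ]
}}

```text
clock: 15.85
tool_pos: [0.4574, 0.0475, 0.0388]
orientation: [-179.8, 0.0, -81.2]
force: [11.6, -4.7, -10.5]
opening: 0.0173
gripper_force: 30.0
```

```bash
python3 m.py b; python3 - <<'E'
from h import *
w=np.exp(1j*np.radians(8.665));org=.57095+.06464j
p=onz("scene",(299.25,249.24),.015)[0];print("scene line initial",((p[:2]@[1,1j]-org)/w))
a=cv2.imread("pics/top_b.png")[175:290,205:300];b=cv2.imread("pics/scene_b.png")[190:305,255:350]
cv2.imwrite("pics/ab.png",np.hstack([cv2.resize(i,(399,483),interpolation=cv2.INTER_CUBIC) for i in(a,b)]))
E
```

```text
15.85 [0.45741665 0.04748633 0.03876386] [ 11.56881984  -4.73088932 -10.48272169] port (-0.11482181033756085+0.0001467057421977123j)
top yel 85 [253.94 237.35] [233 233  43   9] 0.015 (-0.0152+0.0006j)
top yel 85 [253.94 237.35] [233 233  43   9] 0.021 (-0.0152+0.0002j)
top yel 30 [192.37 279.17] [190 273   5  12] 0.015 (-0.0928+0.1638j)
top yel 30 [192.37 279.17] [190 273   5  12] 0.021 (-0.0924+0.1625j)
top blue 166 [192.43 179.75] [190 161   7  39] 0.015 (0.1469+0.1282j)
top blue 94 [250.26 214.66] [242 206  19  19] 0.015 (0.0408+0.0012j)
scene yel 74 [309.84 232.69] [295 225  33  16] 0.015 (-0.0176-0.0148j)
scene yel 74 [309.84 232.69] [295 225  33  16] 0.021 (-0.0115-0.0111j)
scene blue 88 [300.84 245.6 ] [291 242  21  10] 0.015 (0.0321-0.0073j)
scene blue 1768 [344.64 291.64] [311 272  64  38] 0.015 (0.1006+0.1437j)
scene line initial (0.044348292172469425-0.0034994806112567745j)
```

View pics/ab.png

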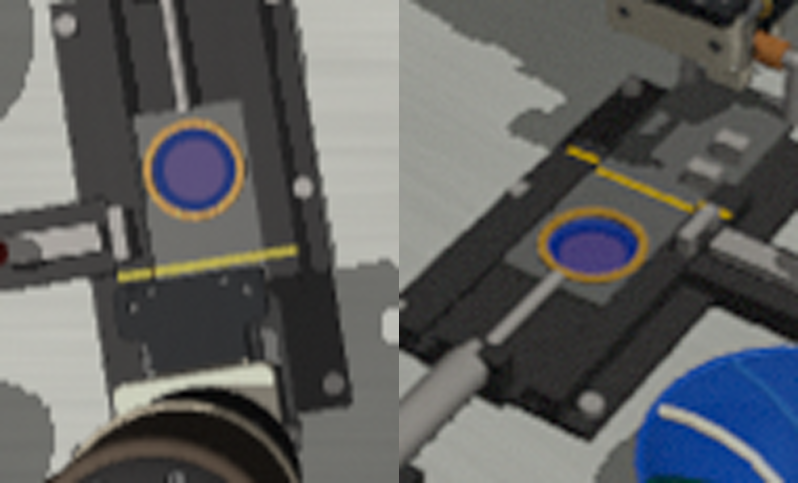

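The top view shows the yellow line running unbroken from the left mark (120,275) to the right mark (295,250), with the window over the peephole. The TCP has moved 60.2 mm from closed. I'll hold a moment to check for creep, then hand in.

Call:
{"op": "play_rows", "data": {
  "motion": [
    {"x": 0, "y": 0, "z": 0, "rx": 0, "ry": 0, "rz": 0},
    {"x": 0, "y": 0, "z": 0, "rx": 0, "ry": 0, "rz": 0},
    {"x": 0, "y": 0, "z": 0, "rx": 0, "ry": 0, "rz": 0},
    {"x": 0, "y": 0, "z": 0, "rx": 0, "ry": 0, "rz": 0},
    {"x": 0, "y": 0, "z": 0, "rx": 0, "ry": 0, "rz": 0},
    {"x": 0, "y": 0, "z": 0, "rx": 0, "ry": 0, "rz": 0},
    {"x": 0, "y": 0, "z": 0, "rx": 0, "ry": 0, "rz": 0},
    {"x": 0, "y": 0, "z": 0, "rx": 0, "ry": 0, "rz": 0}
  ]
}}

```text
clock: 16.95
tool_pos: [0.4575, 0.0475, 0.0388]
orientation: [-179.8, 0.0, -81.3]
force: [12.0, -5.1, -8.8]
opening: 0.017
gripper_force: 30.0
```

```bash
python3 m.py c | grep -E "port|yel 8|top blue 9|scene yel"; python3 - <<'E'
from h import *
w=np.exp(1j*np.radians(8.665));org=.57095+.06464j
im=cv2.imread("pics/top_c.png")
m=cv2.inRange(cv2.cvtColor(im,cv2.COLOR_BGR2HSV),(20,90,70),(36,255,255));ys,xs=np.nonzero(m[225:250,228:282]);xs+=228;ys+=225
p=onz("top",np.c_[xs,ys],.018);q=(p[:,:2]@[1,1j]-org)/w
for a,b in((-.06,-.033),(-.03,.03),(.033,.06)):
    k=(q.imag>a)&(q.imag<b);print(k.sum(),q.real[k].mean().round(4))
E
```

```text
16.95 [0.45747079 0.04749639 0.03876001] [12.00294517 -5.0944054  -8.8469219 ] port (-0.11476677595504889+0.00014849845812643214j)
top yel 84 [254.   237.33] [233 233  43   9] 0.015 (-0.0152+0.0005j)
top yel 84 [254.   237.33] [233 233  43   9] 0.021 (-0.0152+0j)
top blue 94 [250.28 214.64] [242 206  19  19] 0.015 (0.0408+0.0011j)
scene yel 77 [310.1  232.78] [295 225  33  16] 0.015 (-0.0177-0.0141j)
scene yel 77 [310.1  232.78] [295 225  33  16] 0.021 (-0.0115-0.0104j)
24 -0.0149
60 -0.0148
23 -0.0149
```

The line (-14.8 mm) and both marks (-14.9 mm) agree within 0.1 mm, and the hold is steady. I'm handing it in.

```bash
python3 -c "
from plant import workorder
print(workorder.close_job())"
```

```text
the job is handed in; nothing more can be done
None
```

The bolt is fully out at its stop and the shutter is held at the yellow mark (line and marks agree within 0.1 mm) with the gripper still on the handle; neither the bowls nor the tin were touched, and the job was handed in at about 17 s.

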